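# Clear the mat and tip the air cylinder down onto it

## Task

The air cylinder standing on end on the small bordered rubber mat has to lie down there, but a pressure gauge is lying where it will land. Push the gauge along the surface until it is completely off the mat, then push the cylinder over by its upper end so that it drops by itself and comes to rest lying wholly on the mat. Do not pick up or carry either of them, leave the cylinder alone once it is falling, keep it from hitting the gauge, and leave the other fittings where they stand.

Things in the scene. Friction and masses are not known exactly. Their poses are not given: they have to be found in the camera images.
- mat: The thin black rubber mat with a white border line, fixed to the cart top: 125 mm along its own x, 320 mm along its own y, 2 mm thick. Origin at the centre of its underside; z up. The cylinder stands near its +y end; the mat's free length runs from there to its -y end. The landing zone is the whole mat out to its edges.
- cylinder: Air cylinder standing on end on the mat: square bar 40 x 40 mm, 187 mm high, with a thin rod rising 30 mm more; 0.55 kg, give or take a third. Origin: middle of the side face that looks to the mat's -y end, 108.5 mm above the mat. Its own z is level while it stands, from that face to the opposite one (about the mat's +y); its own y points down.
- cylinder_foot (a point): Centre of the cylinder's lower (plain) end, on its middle line. It stands on four small screw heads here (35 mm over their outsides), so it topples over one of its four sides once its top has been pushed about 35 mm; pushed low it may slide.
- cylinder_head (a point): Centre of the top of the cylinder's square body, where the rod (13 mm thick) comes out, on the middle line; 187 mm from the foot.
- cylinder_tip (a point): Free end of the thin rod, on the middle line; 216 mm from the foot.
- gauge: Pressure gauge lying face up on the mat between the cylinder and the mat's -y end: round dial 63 mm across and 24 mm thick with a short stem at its side, 88 mm in all; 0.18 kg. Origin on the underside in the middle of the 88 mm length, stem towards its own -x, dial towards +x.
- gauge_dial (a point): Centre of the gauge's round case, 12 mm above its underside.
- gauge_stem (a point): Free end of the gauge's stem (12 mm thick), 56 mm from the dial's centre.
- filter: A filter with a round bowl and teal knob, 52 x 55 x 130 mm, standing beyond the mat's -y end; not to be disturbed. Origin at the centre of its underside.
- union: A brass pipe union, 54 x 54 x 48 mm, standing beside the mat's +x edge near its -y end; not to be disturbed. Origin at the centre of its underside.
- cap: A brass hexagonal cap, 41 x 47 x 25 mm, standing beyond the mat's +y end; not to be disturbed. Origin at the centre of its underside.
Things that resemble listed ones, but are neither listed nor needed, are in the scene too. What is shaped like the cylinder but blue is not meant.

How it is judged:
On the way:
1. the gauge is completely off the mat while the cylinder still stands (((x of gauge_dial in the frame of mat above 0.0925 m and x of gauge_stem in the frame of mat above 0.0665 m) or (x of gauge_dial in the frame of mat below -0.0925 m and x of gauge_stem in the frame of mat below -0.0665 m) or (y of gauge_dial in the frame of mat above 0.19 m and y of gauge_stem in the frame of mat above 0.164 m) or (y of gauge_dial in the frame of mat below -0.19 m and y of gauge_stem in the frame of mat below -0.164 m)) and height (world z) of cylinder_tip above 0.2 m), for 0.2 s.
At the end, for the whole second after the job is handed in: The cylinder lies flat and at rest with its whole outline on the mat (to about 2 mm), and the gauge lies at rest, face up, completely off the mat and still on the cart (height (world z) of each of cylinder_foot, cylinder_tip below 0.035 m and x of cylinder_foot in the frame of mat between -0.0435 and 0.0435 m and x of cylinder_head in the frame of mat between -0.0435 and 0.0435 m and x of cylinder_tip in the frame of mat between -0.057 and 0.057 m and y of cylinder_foot in the frame of mat between -0.16 and 0.16 m and y of cylinder_tip in the frame of mat between -0.16 and 0.16 m and ((x of gauge_dial in the frame of mat above 0.0925 m and x of gauge_stem in the frame of mat above 0.0665 m) or (x of gauge_dial in the frame of mat below -0.0925 m and x of gauge_stem in the frame of mat below -0.0665 m) or (y of gauge_dial in the frame of mat above 0.19 m and y of gauge_stem in the frame of mat above 0.164 m) or (y of gauge_dial in the frame of mat below -0.19 m and y of gauge_stem in the frame of mat below -0.164 m)) and linear speed of each of cylinder, gauge below 0.02 m/s and angle between gauge's own z axis and vertical below 0.15 rad); the robot touches nothing.
It fails at once if the gauge is lifted more than 25 mm, tipped up or pushed off the cart (height (world z) of gauge above 0.027 m or angle between gauge's own z axis and vertical above 0.5 rad or height (world z) of gauge below -0.02 m).
It fails at once if the cylinder is lifted or carried (its foot end more than 60 mm up) (height (world z) of cylinder_foot above 0.06 m).
It fails at once if the fingers touch the cylinder once it is well down (rod end under 80 mm high) (height (world z) of cylinder_tip below 0.08 m and contact force between the fingers and cylinder above 0.5 N).
It fails at once if the cylinder hits the gauge (contact force between cylinder and gauge above 0.5 N).
It fails at once if the filter, the union or the cap is moved more than 15 mm (distance of any of filter, union, cap from where it was at the start of the episode above 0.015 m).
It also fails if it takes over 53 s, if anything falls off the work surface, if the arm or the gripper's body presses on something with over 40 N, if the wrist force passes 120 N, or if a joint passes its speed limit or range.

## Robot

A 6-joint arm with a two-finger parallel gripper is mounted at the origin on a cart in front of the work surface, level with it; the furniture and walls round the work are solid. World frame = base frame: x ahead of the robot, y to its left, z up, the work surface at z = 0. Lengths are in m, angles in rad, forces in N, time in s.
With the tool pointing down it reaches from about 0.275 to 0.825 m from the base axis. Payload 4.9 kg.
Tool frame: the origin (TCP) lies between the finger pads; the fingertips stand ahead of it and the grasp point (between the pads) lies 11 mm behind it (manip.tcp_to_tips is the z of the fingertips in the tool frame, in m); z points along the fingers, y is the line along which they close (so a half turn about z gives the same grasp; the last joint's range is limited). The gripper opens to 85 mm and grips with 20 to 120 N. Pads are 22 mm wide; open, the fingers measure 114 mm over their backs; the gripper's body (76 mm by 85 mm) begins 54 mm behind the grasp point. The pads swing forward as they close: fully open they stand 13 mm farther back than shut.
Start: joints at [1.078, 0.326, -0.193, 1.052, 0, 1.437], TCP at [0.193, 0.515, 0.239] pointing down, gripper open.
Joint ranges: [-2.65, 2.65], [-0.97, 1.79], [-1.3, 1.35], [-1.93, 2.1], [-1.47, 1.37], [-3.14, 3.14]. Speed limits (rad/s): [2.57, 2.57, 3.14, 3.14, 3.14, 3.14].

## Interface

Orientations are given as a unit quaternion [x, y, z, w].
In Python, from workcell import manip, solve_ik, vision gives the robot as it stands. Calls block until the motion is done:
- manip.movep(position, orientation): joint-space move of the TCP to a pose.
- manip.movel(position, rotation=None, max_speed=0.15, guard=None): straight line of the TCP; rotation=None keeps the orientation; max_speed is the mean speed in m/s. With guard (N) it stops when the force on the tool has changed by that much, and returns True; else False.
- manip.goto_joints(angles): joint-space move.
- manip.move_gripper(opening): opening from 0.0 (shut) to 1.0 (fully open); the grip force is fixed at half the most; returns when the fingers have stopped.
- manip.dwell(seconds).
- solve_ik(position, orientation): joint angles nearest the present ones, or None.
- vision.camera(name): name is "side" or "top"; returns the picture (384x512x3 uint8, red, green, blue); there is no depth.
- vision.camera_params(name): a dict with "K" (3x3 intrinsics, pixels), "k1" (the pictures are not rectified: a ray, as slopes to the right and down, at radius r is drawn at 1 + k1 r^2 times it, then the intrinsics apply), "R" (3x3) and "t" (3): a world point X has camera coordinates R X + t. Camera axes: x right, y down, z forward; pixel columns grow to the right and rows downward; lengths in m; the calibration is good to about 2 mm. A picture is of the moment at which its call begins. camera_params takes no time and is no camera call.
A pose or a line that the arm cannot do raises manip.IKError and nothing moves.
- manip.close_job(): hands the job in; it is judged then, once.
Readings, each from a call of its own:
- manip.get_time(): time.
- manip.get_joint_pos(): joint angles.
- manip.get_dq(): joint speeds.
- manip.get_joint_torque(): joint torques, N m.
- manip.get_position(): TCP position.
- manip.get_ee_rot(): TCP orientation.
- manip.get_contact_force(): force on the tool from outside, world axes, zero at the start.
- manip.get_moment(): the same for the moment, N m.
- manip.get_finger_gap(): opening from 0.0 (shut) to 1.0 (fully open).
- manip.get_gripper_force(): force on a finger pad.
Only numpy, scipy, OpenCV 4.12 (cv2) and the standard library are available. Lean on these libraries where they do the work, as an engineer would, in place of code of your own. Each camera call takes 0.05 s, during which the arm holds its last target. There are 200 camera calls.

## Working session

There is one attempt and no reset: what is moved stays moved. The work goes in short steps, each a Python script; the robot and the scene stay as the last script left them, time stands still between calls to the robot, and variables do not carry over. Pictures are saved under pics/ and viewed, at most 10 in all, crops included, and the job is handed in when it is done.

```bash
mkdir -p pics; cat > h.py <<'E'
import numpy as np, cv2
from workcell import manip, solve_ik, vision
def ray(name,uv):
    p=vision.camera_params(name);K,R,t=[np.array(p[k]) for k in("K","R","t")]
    d=np.linalg.solve(K,[uv[0],uv[1],1.])[:2]; r=np.linalg.norm(d)
    s=r
    for _ in range(30): s=r/(1+p["k1"]*s*s)
    d=d*(s/r if r>0 else 1)
    return -R.T@t, R.T@np.array([d[0],d[1],1.])
def onz(name,uv,z):
    c,d=ray(name,uv); return c+d*(z-c[2])/d[2]
def proj(name,X):
    p=vision.camera_params(name);K,R,t=[np.array(p[k]) for k in("K","R","t")]
    q=R@np.array(X)+t; d=q[:2]/q[2]; d=d*(1+p["k1"]*(d@d)); return (K@[d[0],d[1],1])[:2]
def snap(name,fn):
    im=vision.camera(name); cv2.imwrite("pics/"+fn,im[:,:,::-1]); return im
E
python3 - <<'E'
from h import *
a=snap("top","t0.png");b=snap("side","s0.png")
for n in("top","side"):
    p=vision.camera_params(n);print(n,p["K"],p["k1"],-np.array(p["R"]).T@np.array(p["t"]))
print(manip.get_time(),manip.tcp_to_tips,manip.get_ee_rot())
E
```

```text
top [[449.73948302   0.         253.31800614]
 [  0.         449.73948302 195.03686256]
 [  0.           0.           1.        ]] -0.059193924210652366 [4.57617516e-01 7.97258955e-04 1.40693106e+00]
side [[441.55396433   0.         255.84783668]
 [  0.         441.55396433 190.51097082]
 [  0.           0.           1.        ]] -0.13565432570819647 [ 0.14327334 -0.8382338   0.58609058]
0.1 0.008 [ 1.78402114e-01  9.83957374e-01 -7.20877711e-04 -2.27944933e-04]
```

View pics/t0.png

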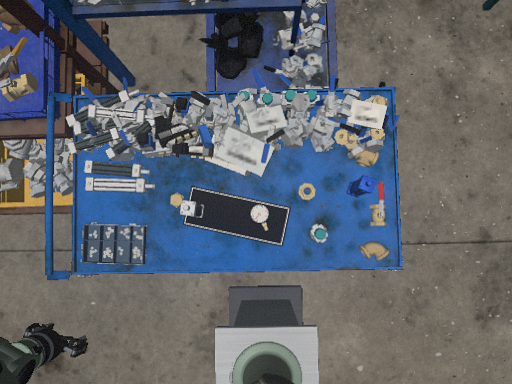

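View pics/s0.png

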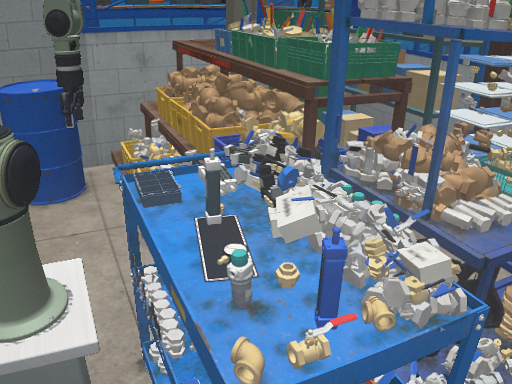

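The top view shows the mat with corners near (192,187), (290,208), (281,245), (184,223). The cylinder's head is at (188,208) and the cap at (176,200). The gauge dial is at (260,213) with its stem tip near (266,229), the union is at (307,190) and the filter at (319,233).

Lookalikes:
- **Cylinder:** the blue upright cylinder at top (360,186) / side (331,280), and the white cylinders lying at top (115,167) and (115,184). I choose the silver one standing on the mat, side (213,190).
- **Gauge:** nothing else resembles it; the only white dial is at (260,213).

Next, a close crop to check this.

```bash
python3 - <<'E'
from h import *
a=cv2.imread("pics/t0.png");b=cv2.imread("pics/s0.png")
A=cv2.resize(a[175:255,165:335],None,fx=4.7,fy=4.7,interpolation=cv2.INTER_CUBIC)
B=cv2.resize(b[145:290,180:280],None,fx=4,fy=4,interpolation=cv2.INTER_CUBIC)
cv2.imwrite("pics/t0c.png",A);cv2.imwrite("pics/s0c.png",B)
# mat: black mask in the top view
hsv=cv2.cvtColor(a,cv2.COLOR_BGR2HSV)
blue=((hsv[...,0]>95)&(hsv[...,0]<125)&(hsv[...,1]>110)).astype(np.uint8)
roi=np.zeros_like(blue);roi[182:250,180:298]=1
m=cv2.morphologyEx((1-blue)*roi,cv2.MORPH_OPEN,np.ones((3,3)))
m[:,:182]=0
cs,_=cv2.findContours(m,cv2.RETR_EXTERNAL,cv2.CHAIN_APPROX_NONE)
c=max(cs,key=cv2.contourArea);pts=np.array([onz("top",p,0.002)[:2] for p in c[:,0]+0.0],np.float32)
r=cv2.minAreaRect(pts);print(r,cv2.boxPoints(r))
g=[onz("top",p,z) for p,z in [((260,213),.024),((266,230),.006)]];print(g)
E
```

```text
((0.500593364238739, 0.0949651375412941), (0.33889350295066833, 0.12543556094169617), 76.41731262207031) [[ 0.39983538 -0.05501335]
 [ 0.5217627  -0.0844717 ]
 [ 0.6013514   0.24494362]
 [ 0.479424    0.27440196]]
[array([0.50222872, 0.00941366, 0.024     ]), array([ 0.4496506 , -0.00804152,  0.006     ])]
```

View pics/t0c.png

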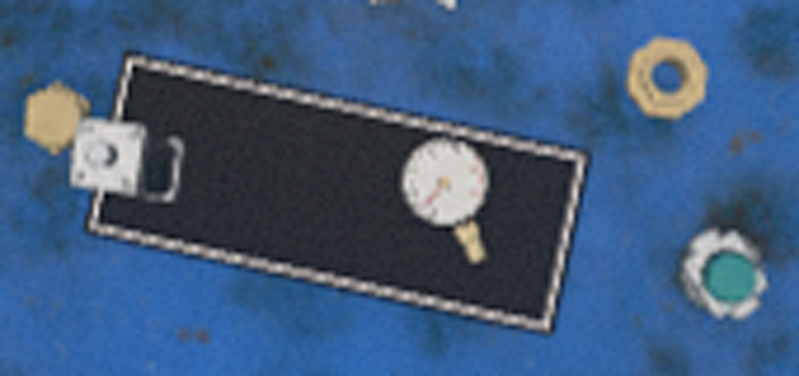

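View pics/s0c.png

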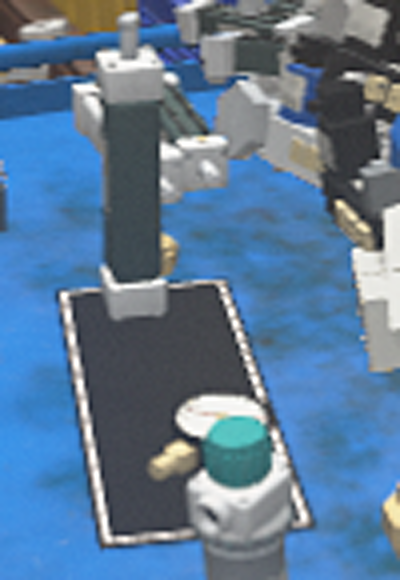

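The crops confirm the silver cylinder standing at the mat's +y end with the gauge on the mat. In the top crop, the head corners are (82,118), (146,125), (140,197) and (70,190), and the rod tip is at (102,153). Next I compute the geometry.

```bash
cat >> h.py <<'E'
def crop(u,v): return ((u+.5)/4.7-.5+165,(v+.5)/4.7-.5+175)
_c=[onz("top",crop(*p),.002)[:2] for p in[(127,53),(587,152),(551,332),(88,231)]]  # +x+y,+x-y,-x-y,-x+y
MC=np.mean(_c,0); _y=(_c[0]+_c[3]-_c[1]-_c[2]); MY=_y/np.linalg.norm(_y); MX=np.array([MY[1],-MY[0]])
def mat(P): d=np.array(P)[:2]-MC; return np.round([d@MX,d@MY],4)
def wor(x,y): return MC+x*MX+y*MY
E
python3 - <<'E'
import h
from h import *
c=h._c;print("sides",[np.linalg.norm(c[i]-c[i-1]) for i in range(4)],"MC",MC,"MX",MX,"MY",MY)
hd=[onz("top",crop(*p),.189)[:2] for p in[(82,118),(146,125),(140,197),(70,190)]]
C=np.mean(hd,0);print("head",C,mat(C),[np.linalg.norm(hd[i]-hd[i-1]) for i in range(4)])
e=hd[0]+hd[3]-hd[1]-hd[2];f=hd[0]+hd[1]-hd[2]-hd[3];print("yaw axes vs mat: ",[ (v@MX/np.linalg.norm(v),v@MY/np.linalg.norm(v)) for v in(e,f)])
print("tip",mat(onz("top",crop(102,153),.218)))
# side view
sc=lambda u,v:((u+.5)/4-.5+180,(v+.5)/4-.5+145)
print("side foot front corners",[mat(onz("side",sc(*p),.003)) for p in[(106,312),(168,314)]])
print("side head top corners",[mat(onz("side",sc(*p),.189)) for p in[(96,67),(163,65),(157,44),(100,46)]])
for n,p,z in[("dial",(445,182),.026),("stem",(477,260),.014),("union",(668,78),.048),("filter",(730,277),.13),("cap",(55,118),.025)]:
    q=onz("top",crop(*p),z);print(n,q,mat(q))
E
```

```text
sides [np.float64(0.12171489567785186), np.float64(0.3145518229110401), np.float64(0.12152077725855462), np.float64(0.3151523356897847)] MC [0.4969698  0.08359333] MX [ 0.97310413 -0.23036567] MY [0.23036567 0.97310413]
head [0.51405318 0.20431825] [-0.0112  0.1214] [np.float64(0.042269753341430454), np.float64(0.03759244411067087), np.float64(0.041808801625234565), np.float64(0.04098534642193095)]
yaw axes vs mat:  [(np.float64(-0.10922759807515332), np.float64(0.9940167663670129)), (np.float64(0.9951939099867482), np.float64(0.09792385575174271))]
tip [-0.0098  0.1211]
side foot front corners [array([-0.0303,  0.1218]), array([0.0123, 0.1118])]
side head top corners [array([-0.0334,  0.1132]), array([0.0105, 0.1105]), array([0.012 , 0.1527]), array([-0.0267,  0.1544])]
dial [0.50119575 0.01160898 0.026     ] [ 0.0207 -0.0691]
stem [ 0.44991978 -0.00829137  0.014     ] [-0.0246 -0.1003]
union [ 0.56455064 -0.13349642  0.048     ] [ 0.1158 -0.1957]
filter [ 0.43734576 -0.15938367  0.13      ] [-0.002  -0.2502]
cap [0.54836755 0.26758547 0.025     ] [0.0076 0.1909]
```

Everything agrees with the given sizes: mat 122×315 mm, head about 41 mm square, dial to stem 55 mm. The cylinder is turned about 6° from the mat's y axis and will land well inside it. I'll push the gauge off over the near (-x) edge, with two half-open fingers on the dial.

```bash
cat >> h.py <<'E'
from scipy.spatial.transform import Rotation as Ro
def down(d,flip=False):
    x=np.array([d[0],d[1],0.]);x/=np.linalg.norm(x); x=-x if flip else x
    z=np.array([0,0,-1.]); return Ro.from_matrix(np.c_[x,np.cross(z,x),z]).as_quat()
E
cat > p1.py <<'E'
from h import *
dm=np.array([-.95,-.312]);d=dm[0]*MX+dm[1]*MY
dial=np.array([.5012,.0116]); s=dial-.06*d
q=manip.get_joint_pos()
def score(f):
    j=solve_ik([*s,.3],down(d,f)); return 9 if j is None else np.abs(np.array(j)-q).max()
f=score(True)<score(False);o=down(d,f);print(f,score(f))
p=manip.get_position();manip.movel([p[0],p[1],.33],max_speed=.2)
manip.move_gripper(.42)
manip.movep([*s,.33],o)
manip.movel([*s,.06],max_speed=.2)
print(manip.movel([*s,.014],max_speed=.06,guard=8),manip.get_position())
e=s+(.023+.148)*d
print(manip.movel([*e,.014],max_speed=.06,guard=25),manip.get_position(),manip.get_contact_force())
snap("top","t1.png");snap("side","s1.png");print(manip.get_time())
a=cv2.imread("pics/t1.png");cv2.imwrite("pics/t1c.png",cv2.resize(a[175:275,165:335],None,fx=4.7,fy=4.7))
E
python3 p1.py
```

```text
True 1.5183823522746374
False [0.56125323 0.01666506 0.01416729]
True [0.41800508 0.0042996  0.01703927] [ 2.89847507  1.34949697 -1.19233526]
8.2583
```

View pics/t1c.png

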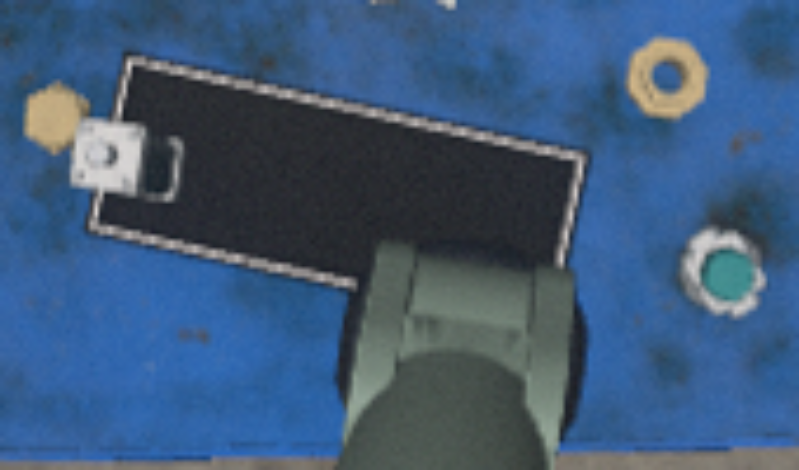

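View pics/s1.png

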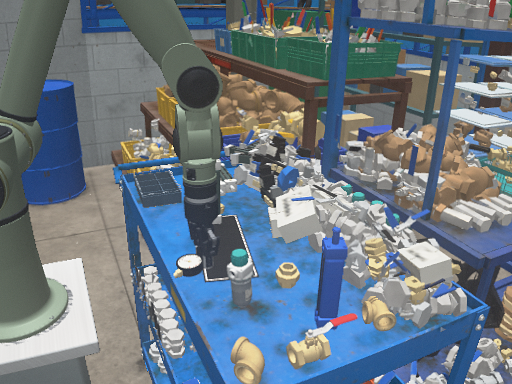

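The gauge, at side px (188,264) with its stem to the left at (178,273), is now beyond the mat's near edge. The cylinder, cap, union and filter are undisturbed in the top crop. The guard stopped the push early, so I'm backing off to measure.

```bash
python3 - <<'E'
from h import *
print("side est",mat(onz("side",(188,264.5),.024)),mat(onz("side",(178,273),.008)))
dm=np.array([-.95,-.312]);d=dm[0]*MX+dm[1]*MY
p=manip.get_position();b=np.array(p[:2])-.02*d
manip.movel([*b,.014],max_speed=.1)
manip.movel([*b,.1],max_speed=.2)
manip.movel([*(b+.12*MX+.08*MY),.33],max_speed=.3)
a=snap("top","t2.png")
hsv=cv2.cvtColor(a,cv2.COLOR_RGB2HSV)
m=((hsv[...,1]<60)&(hsv[...,2]>140)).astype(np.uint8);m[:225]=0;m[270:]=0;m[:,:235]=0;m[:,310:]=0
n,l,st,ce=cv2.connectedComponentsWithStats(m)
for i in range(1,n):
    if st[i,4]>20: print(st[i],ce[i],mat(onz("top",ce[i],.024)),onz("top",ce[i],.024))
cv2.imwrite("pics/t2c.png",cv2.resize(a[175:275,165:335,::-1],None,fx=4.7,fy=4.7));print(manip.get_time())
E
```

```text
side est [-0.0966 -0.1156] [-0.1207 -0.1227]
[268 225  18  20  38] [278.5        238.28947368] [-0.0415 -0.1426] [ 0.42369735 -0.04564463  0.024     ]
[257 243  16  18 225] [264.33333333 251.92      ] [-0.0913 -0.109 ] [ 0.38299044 -0.00144101  0.024     ]
10.3083
```

View pics/t2c.png

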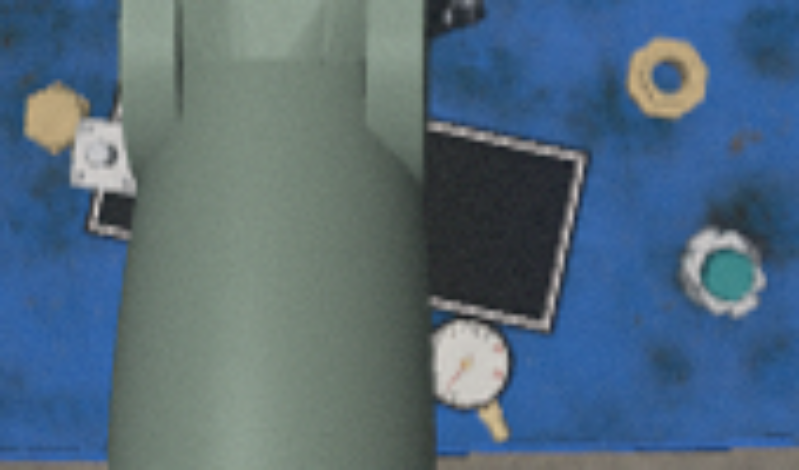

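The dial at crop (468,363) is only just off the mat. The stem tip at (502,438) is close to the cart edge at row 447, so I check how much room is left.

```bash
python3 - <<'E'
from h import *
for n,p,z in[("dial",(469,363),.024),("stem",(502,438),.006),("edge",(502,448),0),("edgeR",(700,446),0),("edgeL",(60,450),0),("matedge",(500,321),.002),("matcorner",(551,332),.002)]:
    q=onz("top",crop(*p),z);print(n,q,mat(q))
a=cv2.imread("pics/t2.png");b=cv2.imread("pics/s1.png")
cv2.imwrite("pics/z.png",np.hstack([cv2.resize(a[235:280,240:300],(400,300)),cv2.resize(b[230:305,130:230],(400,300))]))
E
```

```text
dial [ 0.38322916 -0.00163021  0.024     ] [-0.091  -0.1091]
stem [ 0.33277226 -0.02234349  0.006     ] [-0.1354 -0.1409]
edge [ 0.32567632 -0.02230304  0.        ] [-0.1423 -0.1425]
edgeR [ 0.32452631 -0.15285389  0.        ] [-0.1133 -0.2698]
edgeL [0.32900715 0.27096525 0.        ] [-0.2066  0.1436]
matedge [ 0.4093088  -0.02273382  0.002     ] [-0.0608 -0.1237]
matcorner [ 0.40142426 -0.05626788  0.002     ] [-0.0608 -0.1581]
```

View pics/z.png

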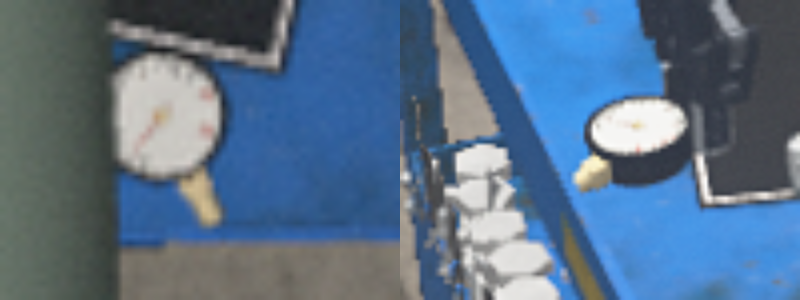

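The stem tip is only about 7 mm from the cart edge, and it probably met the rim there. The mat runs slantwise to the cart edge, so sliding the gauge along world +y gains clearance from the mat without going closer to the edge.

```bash
cat > p2.py <<'E'
from h import *
d=np.array([0,1.]);dial=np.array([.3832,-.0016]); s=dial-.052*d+[-.004,0]
q=manip.get_joint_pos()
def score(f):
    j=solve_ik([*s,.3],down(d,f)); return 9 if j is None else np.abs(np.array(j)-q).max()
f=score(True)<score(False);o=down(d,f);print(f,score(f))
manip.movep([*s,.30],o)
manip.movel([*s,.06],max_speed=.2)
print(manip.movel([*s,.014],max_speed=.06,guard=8),manip.get_position())
e=s+(.015+.09)*d
print(manip.movel([*e,.014],max_speed=.06,guard=20),manip.get_position(),manip.get_contact_force())
b=np.array(manip.get_position()[:2])-.02*d
manip.movel([*b,.014],max_speed=.1)
manip.movel([*b,.1],max_speed=.2)
manip.movel([b[0]+.06,b[1]-.13,.33],max_speed=.3)
a=snap("top","t3.png");print(manip.get_time())
cv2.imwrite("pics/t3c.png",cv2.resize(a[175:275,165:335,::-1],None,fx=4.7,fy=4.7))
E
python3 p2.py
```

```text
False 1.7859865342029937
False [ 0.37938603 -0.05367418  0.01415879]
False [0.3790995  0.05138381 0.01394819] [ 0.95928725 -1.52087602  1.45359422]
18.0833
```

View pics/t3c.png

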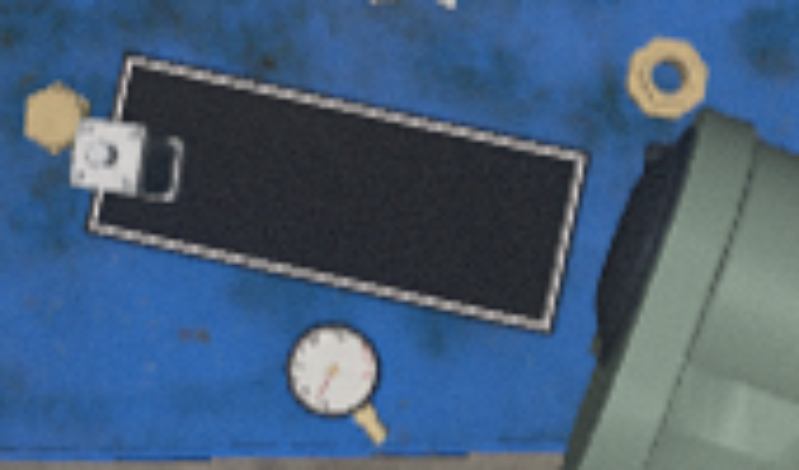

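The gauge dial at (333,370) is clearly off the mat, with the stem end at (378,438) still on the cart. The cylinder is untouched. Now I push the cylinder over at its head, along its own face normal.

```bash
cat > p3.py <<'E'
from h import *
print("gauge",mat(onz("top",crop(333,370),.024)),mat(onz("top",crop(378,438),.006)))
ez=-.1045*MX+.9945*MY; d=-ez; C=wor(-.0108,.124)
s=C+.07*ez; q=manip.get_joint_pos()
def score(f):
    j=solve_ik([*s,.3],down(d,f)); return 9 if j is None else np.abs(np.array(j)-q).max()
f=score(True)<score(False);o=down(d,f);print(f,score(f),C,s)
manip.move_gripper(0)
manip.movep([*s,.33],o)
manip.movel([*s,.174],max_speed=.2)
manip.movel([*(C+.035*ez),.174],max_speed=.08)
manip.movel([*(C-.014*ez),.174],max_speed=.05)
manip.movel([*(C+.06*ez),.20],max_speed=.2)
manip.movel([*(C+.06*ez),.30],max_speed=.2)
manip.dwell(.5)
a=snap("top","t4.png");b=snap("side","s4.png");print(manip.get_time())
A=cv2.resize(a[175:275,165:335,::-1],(510,300));B=cv2.resize(b[200:300,170:265,::-1],(285,300))
cv2.imwrite("pics/z4.png",np.hstack([A,B]))
E
python3 p3.py
```

```text
gauge [-0.1143 -0.0236] [-0.1528 -0.0612]
True 0.8733338996262869 [0.51502562 0.20674619] [0.52394427 0.27617396]
24.3917
```

View pics/z4.png

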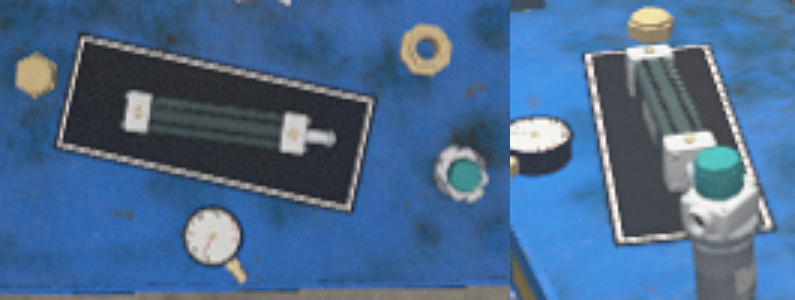

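The cylinder lies wholly on the mat, from its foot at (128,112) to its rod tip at (333,138). The gauge at (213,237) is off the mat and the other fittings haven't moved. The arm is clear, so I'm handing in.

```bash
python3 -c "
from h import *
manip.dwell(.5);print(manip.close_job(),manip.get_time())"
```

```text
the job is handed in; nothing more can be done
the job is handed in; nothing more can be done
```

I pushed the gauge off the mat, toppled the cylinder so it lies wholly on the mat, and handed the job in at about 25 s of the 53 s allowed; no verdict came back, but the last pictures show the gauge clear on the cart and the other fittings where they stood.

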